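Load the gluing press with a slotted weight

TASK

The tablet under the gluing press needs more weight. Take the slotted weight with the orange handle, slide it sideways onto the hanger's stem above the brass one, under the green guard ring, and leave it lying flat on the brass one with the stem fully home in its slot and its slot pointing at least a third of a turn away from the brass one's slot, so that the hanger sinks and its foot rests on the tablet. Do not turn the brass weight noticeably, and leave the green-handled weight, the solder spool and the screwdriver where they are.

Things in the scene. Friction and masses are not known exactly. Their poses are not given: they have to be found in the camera images.
- weight: The weight to load: aluminium disc, 130 mm diameter, 14 mm thick, about 0.35 kg, upright orange handle. Lies flat on the mat (3 mm above the bench). Origin: disc centre on its underside, z up. A slot 20 mm wide runs along +x from the rim to a square end 10 mm past the centre; its start direction is within 0.6 rad of straight away from the robot (+x of the world).
- weight_grip (a point): Grip point on the orange handle, at (-50, 0, 42) mm in the weight's frame. The handle is a plate with flat sides, on the side away from the slot: 28 mm long along the weight's x (x = -64 to -36 mm), 16 mm thick along y, 42 mm high above the disc's top (z = 14 to 56 mm).
- weight_mouth (a point): Mouth of the orange-handled weight's slot: on the rim, at (65, 0, 7) mm in the weight's frame.
- press: Gluing press, fixed. Origin on the stem's axis, at the base plate's underside (on the mat, 3 mm above the bench); z up, +x to its column. Grey base 12 mm thick (x -105 to 150, y -120 to 120 mm), a black tablet 160 x 225 x 8 mm on it, steel column of radius 14 mm at x = 128 mm, green arm 20 mm wide (z 183 to 203 mm) from the column to a bush and guard ring about the stem.
- first_top (a point): Centre of the top face of the brass weight on the hanger, on the stem's axis, 66 mm above the press's origin while the hanger is up. Steel stem radius 6 mm. z up; +x is where the brass slot points (to the robot's side or sideways). Flat disc, 130 mm diameter, 14 mm thick, no handle, slot 20 mm wide; lies on a white pan of radius 56 mm and can turn about the stem against a stiff drag.
- first_mouth (a point): Mouth of the brass weight's slot: on its rim, 65 mm along +x from first_top.
- hanger (a joint): How far the hanger has sunk (m): 0 up (a light spring holds it, with the rubber foot 8 mm above the tablet), 0.008 down, the foot on the tablet. About 2 N pushes it all the way down; the added weight alone is enough.
- spare: Bystander: an identical slotted weight, but with a green handle, on the mat; same frame and sizes. The two may lie in either place.
- spool: Bystander: a white solder spool, 68 mm in diameter, 40 mm high, standing upright. Origin at the centre of its underside.
- driver: Bystander: a screwdriver with a black handle, 180 mm long, lying on the mat. Origin near its middle, underneath.
- bush (a point): Middle of the lower edge of the green guard ring round the stem: outer radius 60 mm, wall 4 mm, 60 mm tall, open above and below, fixed 84 mm above the brass weight's top. It blocks the stem from above, and an upright gripper on a handle would hit it: lean the tool back from the stem by about 30 degrees.
Not all that is in view belongs to the job. Leave any brown or purple look-alike of the weight alone.

How it is judged:
By the outcome, as a careful person would: the job done as asked, in the order asked, and still so for the second after the job is handed in, with the robot touching nothing.
It also fails if it takes over 42 s, if anything falls off the work surface, if the arm or the gripper's body presses on something with over 40 N, if the wrist force passes 120 N, or if a joint passes its speed limit or range.

ROBOT

A 6-joint arm with a two-finger parallel gripper is mounted at the origin on the work surface. World frame = base frame: x ahead of the robot, y to its left, z up, the work surface at z = 0. Lengths are in mm, angles in rad, forces in N, time in s.
With the tool pointing down it reaches from about 275 to 750 mm from the base axis. Payload 10.2 kg.
Tool frame: the origin (TCP) lies on the front face of the gripper's body, between the roots of the fingers; the fingertips stand 73 mm ahead of it and the grasp point (between the pads) lies 54 mm ahead of it; z points along the fingers, y is the line along which they close (so a half turn about z gives the same grasp; the last joint's range is limited). The gripper opens to 85 mm and grips with 20 to 120 N. Pads are 22 mm wide; open, the fingers measure 114 mm over their backs; the gripper's body (76 mm by 85 mm) begins 54 mm behind the grasp point. The pads swing forward as they close: fully open they stand 13 mm farther back than shut.
Start: joints at [-1.54, 0.313, 1.498, -0, 1.331, -0.223], TCP at [131.806, -508.192, 303.894] pointing down, gripper open.
Joint ranges: [-2.94, 2.94], [-0.97, 2.17], [0.19, 2.56], [-1.23, 4.37], [0.02, 3.11], [-2.88, 2.88]. Speed limits (rad/s): [2.39, 2.39, 3.01, 3.14, 3.14, 3.14].

INTERFACE

Orientations are given as a unit quaternion [w, x, y, z].
In Python, from rig import * gives the robot as it stands.
- The arm moves only by the tool step_arm, never from a script. Its argument "plan" is a list of rows, each an object with "offset": the shift along the tool's x, y, z in cm, a list of three; "rot": the turn, a rotation vector about the tool's x, y, z in degrees, a list of three; "gripper": the finger opening in cm, from 0 to 8.54. In form: [{"offset": [x, y, z], "rot": [wx, wy, wz], "gripper": gripper}, ...]. A call has 1 to 12 rows; each row is the pose to reach, as a shift and turn from the pose commanded when the call began, along the tool's axes at that moment; what a row does not reach only later rows make up. A row lasts 1/10 s, in which the tool goes at most 50 mm and 8.59 degrees, less where a joint would pass 70% of its speed; a pose out of reach is approached as far as the arm can. A call with a gripper value outside its range is refused whole. The fingers move at their own pace and stop on an object; "squeeze" is the grip in N (left out, the last holds). Time passes only in rows, so rows that repeat a pose let the fingers close. It gives the time, the measured TCP pose, the force, the opening and the grip force at its end, in the units of the state.
- sense(): the state, without advancing time (a new reading comes with each control period).
- capture(name): name is "side" or "top"; returns a dict with "color" (420x560x3 uint8, red, green, blue), "depth" (420x560 float32, mm along the optical axis (not along the pixel's ray), 0 where there is no reading), "vertical_fov" (degrees; the focal length in pixels is half the picture's height over the tangent of half this angle, whatever the lens; pixels are square), "cx", "cy" (the principal point, pixels), "k1" (the pictures are not rectified: a ray, as slopes to the right and down, at radius r is drawn at 1 + k1 r^2 times it, then the intrinsics apply), "rvec" (rotation vector, rad) and "tvec" (3), from world to camera coordinates, as OpenCV has them. Camera axes: x right, y down, z forward; pixel columns grow to the right and rows downward; lengths in mm; the calibration is good to about 2 mm. A picture is of the moment at which its call begins.
- finish_job(): hands the job in; it is judged then, once.
The state is a dict: "time_s": time; "joints": joint angles; "dq": joint speeds; "tau": joint torques, N m; "eef_pos": TCP position; "ee_rot": TCP orientation; "force": force on the tool from outside, world axes, zero at the start; "wrist_torque": the same for the moment, N m; "grip_width": opening from 0.0 (shut) to 1.0 (fully open); "grip_force": force on a finger pad.
Only numpy, scipy, OpenCV 4.12 (cv2) and the standard library are available. Lean on these libraries where they do the work, as an engineer would, in place of code of your own. Each camera call takes 0.05 s, during which the arm holds its last target. There are 200 camera calls.

## Working session

There is one attempt and no reset: what is moved stays moved. The work goes in short steps, Python scripts to look and compute and a tool call to move; the robot and the scene stay as the last step left them, time stands still between calls to the robot, and variables do not carry over. Pictures are saved under pics/ and viewed, at most 10 in all, crops included, and the job is handed in when it is done.

Besides the shell and the picture viewer there is one more tool, called after ">>>" as name([rows], argument=value, ...), one row to a line, values as JSON. step_arm: Moves the arm, as the interface text tells. Its arguments: {"type":"object","properties":{"plan":{"type":"array"},"squeeze":{"type":"number"}},"required":["plan"]}

```bash
mkdir -p pics; cat > h.py <<'E'
from rig import *
import numpy as np, cv2
from scipy.spatial.transform import Rotation as R
def save(c,n,crop=None,s=1):
    im=c["color"][...,::-1]
    if crop: im=im[crop[1]:crop[3],crop[0]:crop[2]]
    cv2.imwrite(f"pics/{n}.png",cv2.resize(im,None,fx=s,fy=s,interpolation=cv2.INTER_CUBIC))
def cam(c):
    f=210/np.tan(np.radians(c["vertical_fov"])/2)
    K=np.array([[f,0,c["cx"]],[0,f,c["cy"]],[0,0,1.]]); return K,np.array([c["k1"],0,0,0.,0])
def rays(c,uv):
    K,D=cam(c); p=cv2.undistortPoints(np.array(uv,float).reshape(-1,1,2),K,D)[:,0]
    Rm=cv2.Rodrigues(np.array(c["rvec"],float))[0]; t=np.array(c["tvec"],float).ravel()
    return -Rm.T@t, np.c_[p,np.ones(len(p))]@Rm   # origin, dirs (unit optical depth)
def onz(c,uv,z):
    o,d=rays(c,uv); return o+d*((z-o[2])/d[:,2])[:,None]
def pts(c):  # world point per pixel from depth
    v,u=np.mgrid[:420,:560]; o,d=rays(c,np.c_[u.ravel(),v.ravel()])
    return (o+d*c["depth"].reshape(-1,1)).reshape(420,560,3)
def proj(c,P):
    K,D=cam(c); return cv2.projectPoints(np.array(P,float).reshape(-1,1,3),np.array(c["rvec"],float),np.array(c["tvec"],float),K,D)[0][:,0]
E
python3 - <<'E'
from h import *
a=capture("top");b=capture("side")
save(a,"top1",s=1.4);save(b,"side1",s=1.4)
for c in(a,b): print(c["vertical_fov"],c["k1"],rays(c,[[280,210]]))
print(sense())
E
```

```text
47.52445348931955 0.0498347881098392 (array([ 384.57328671,   21.08321987, 1352.95541919]), array([[ 0.06791082, -0.01228262, -0.99769331]]))
42.428908847233984 0.01044644082355626 (array([  61.94978031, 1152.0621429 , 1143.77394598]), array([[ 0.27170144, -0.72692429, -0.63087692]]))
{'time_s': 0.1, 'joints': array([-1.54041662e+00,  3.13409724e-01,  1.49838701e+00,  1.13028873e-05,
        1.33100385e+00, -2.23412270e-01]), 'dq': array([-4.37547075e-04, -1.44678770e-03, -2.36237173e-03, -4.63276020e-04,
        4.03147071e-04,  9.87553560e-05]), 'tau': array([ 2.21691997e-03, -4.12902153e+01, -2.60145181e+01, -1.37021198e-04,
        3.01768268e-03, -3.28992471e-06]), 'eef_pos': array([ 131.79421466, -508.02895485,  303.37447917]), 'ee_rot': array([-6.00625972e-04,  9.91959492e-01,  1.26554344e-01,  6.36654587e-05]), 'force': array([0.0144635 , 0.20986186, 0.14260542]), 'wrist_torque': array([ 0.00568304, -0.02136486,  0.03827712]), 'grip_force': 0.0, 'grip_width': 0.9966221929605409}
```

View pics/top1.png

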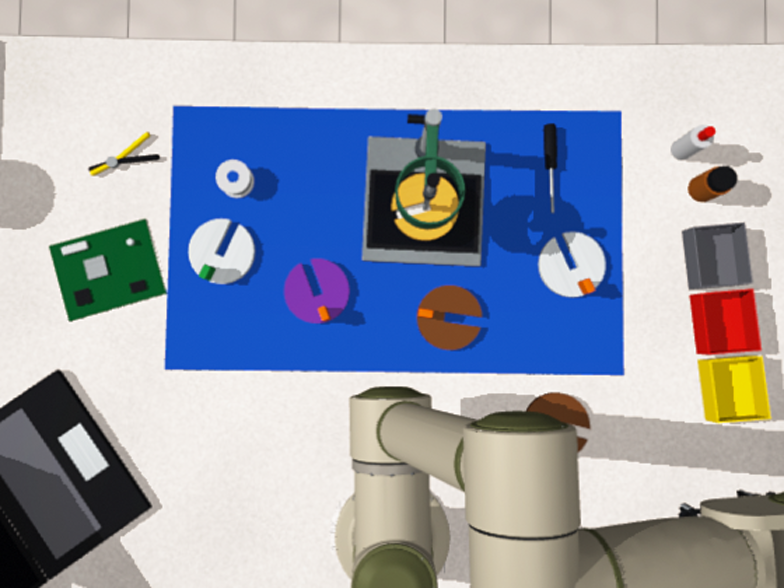

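View pics/side1.png

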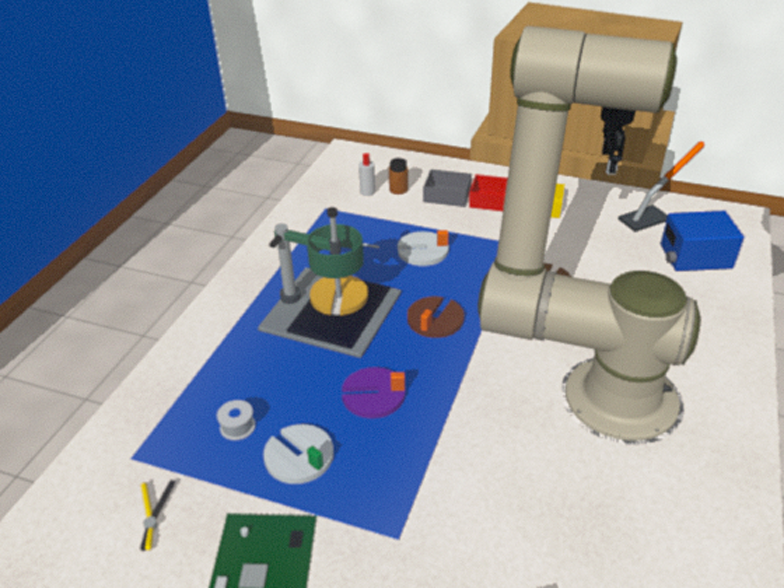

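The top picture, in displayed pixels, shows four candidates:
- Aluminium disc with orange handle, at (572,264).
- Purple disc with orange handle, at (317,291).
- Brown disc with orange handle, at (450,318).
- Brown disc half hidden, at (560,415).

Only the one at (572,264) is aluminium with an orange handle. The green-handled spare is at (222,251), and the press stem is near (430,190). I'll confirm with a crop while measuring.

```bash
python3 - <<'E'
from h import *
a=capture("top");b=capture("side")
cr1=a["color"][145:225,370:450,::-1]; cr2=a["color"][90:195,250:355,::-1]; cr3=b["color"][130:260,170:330,::-1]
ims=[cv2.resize(x,(400,400),interpolation=cv2.INTER_CUBIC) for x in(cr1,cr2)]
cv2.imwrite("pics/crop1.png",np.hstack(ims))
P=pts(a); hsv=cv2.cvtColor(a["color"],cv2.COLOR_RGB2HSV)
H,S,V=[hsv[...,i].astype(int) for i in range(3)]
roi=np.zeros((420,560),bool); roi[155:220,378:440]=1
# alum disc
m=roi&(S<60)&(V>120); m2=roi&(H<20)&(S>130)&(V>120)
al=(m|m2)&(np.abs(P[...,2]-17)<8)
vu=np.argwhere(m); print("alu n",m.sum(), "z",np.median(P[m][:,2]))
cnt=max(cv2.findContours(m.astype(np.uint8),cv2.RETR_EXTERNAL,cv2.CHAIN_APPROX_NONE)[0],key=cv2.contourArea)
hull=cv2.convexHull(cnt)[:,0].astype(float); W=onz(a,hull,17)[:,:2]
from scipy.optimize import least_squares
f=least_squares(lambda q:np.hypot(*(W-q[:2]).T)-65,W.mean(0),loss="soft_l1",f_scale=2); print("centre",f.x,np.std(f.fun))
uv=np.argwhere(m2)[:,::-1]; print("handle n",len(uv)); top=m2&(P[...,2]>50)
hu=np.argwhere(m2)[:,::-1].mean(0); print("handle px",hu,onz(a,[hu],50), "depth top",P[top].mean(0),top.sum())
sl=roi&(H>95)&(H<130)&(S>120); 
hullm=np.zeros((420,560),np.uint8); cv2.fillConvexPoly(hullm,hull.astype(int),1)
hullm=cv2.erode(hullm,np.ones((3,3)))
q=onz(a,np.argwhere(sl&(hullm>0))[:,::-1],10)[:,:2]; c=q.mean(0);w,v=np.linalg.eigh(np.cov(q.T)); print("slot mean",c,"dir",v[:,1],np.sqrt(w),"from centre",c-f.x)
# brass
for n,c_,r in(("top",a,(slice(100,185),slice(260,345))),("side",b,(slice(180,235),slice(205,285)))):
    hs=cv2.cvtColor(c_["color"],cv2.COLOR_RGB2HSV).astype(int); PP=pts(c_)
    mm=np.zeros((420,560),bool); mm[r]=1
    mm&=(hs[...,0]>12)&(hs[...,0]<32)&(hs[...,1]>110)&(hs[...,2]>110)
    z=PP[mm][:,2]; print(n,"brass n",mm.sum(),"z pct",np.percentile(z,[5,50,95]))
    cnt=np.vstack([k for k in cv2.findContours(mm.astype(np.uint8),cv2.RETR_EXTERNAL,cv2.CHAIN_APPROX_NONE)[0] if len(k)>8])
    hl=cv2.convexHull(cnt)[:,0].astype(float); W=onz(c_,hl,69)[:,:2]
    g=least_squares(lambda q:np.hypot(*(W-q[:2]).T)-65,W.mean(0),loss="soft_l1",f_scale=2); print("centre",g.x,np.std(g.fun),g.fun.round(0))
    hsx=hs; wm=(hs[...,1]<70)&(hs[...,2]>150); ww=np.argwhere(wm); 
    Z=onz(c_,ww[:,::-1],55)[:,:2]; k=np.hypot(*(Z-g.x).T); s=(k<60); print("white pan px",s.sum(),(Z[s]-g.x).mean(0), ww[s].mean(0)[::-1])
# base plate orientation: from depth z~15 region grey
bm=(np.abs(P[...,2]-15)<4); bm[:90]=0;bm[195:]=0;bm[:,:250]=0;bm[:,355:]=0
gm=bm&(S<60)
r=cv2.minAreaRect(onz(a,np.argwhere(gm)[:,::-1],15)[:,:2].astype(np.float32)); print("base rect",r)
gr=np.zeros((420,560),bool); gr[100:170,270:340]=1
gr&=(H>60)&(H<95)&(S>60)&(P[...,2]>190); print("ring top z",np.percentile(P[gr][:,2],[50,95]))
t=gr&(P[...,2]>205); W=P[t][:,:2]
g=least_squares(lambda q:np.hypot(*(W-q[:2]).T)-58,W.mean(0),loss="soft_l1",f_scale=3); print("ring centre",g.x,np.std(g.fun),t.sum())
E
```

```text
alu n 1463 z 16.632164842349766
centre [ 540.29534627 -354.08989049] 0.7251547949534283
handle n 91
handle px [418.53846154 204.04395604] [[ 494.43820993 -372.67860133   50.        ]] depth top [ 494.53839014 -373.41348248   57.32619811] 63
slot mean [ 565.01382471 -344.64519877] dir [-0.90655009 -0.42209825] [ 4.24502638 19.90123621] from centre [24.71847844  9.44469171]
top brass n 1272 z pct [ 62.79912909  68.78875287 160.44884759]
centre [643.98696421 -55.43469729] 0.6216032625113515 [-0.  0.  0.  1.  1.  1.  1.  1.  1.  1.  1.  1.  1.  1.  0. -1.  1.  1.
  2.  2.  1.  2.  2.  1.]
white pan px 92 [-5.04465056 22.34774384] [294.61956522 149.93478261]
side brass n 785 z pct [59.40456087 69.38751946 74.24341138]
centre [640.22600024 -48.11852291] 2.1279922731125183 [-0. -1.  2.  4.  6.  6.  6.  7.  6.  5.  2.  1.  1.  3.  5.  6.  7.  4.
  5.  4.  5.  4.  3.]
white pan px 55 [-5.07500728 20.4166485 ] [240.69090909 217.58181818]
base rect ((665.7926635742188, -57.10057830810547), (236.96080017089844, 252.9309539794922), 87.89676666259766)
ring top z [207.09367388 215.41110341]
ring centre [642.83662704 -56.46641719] 25.09590515826553 374
```

View pics/crop1.png

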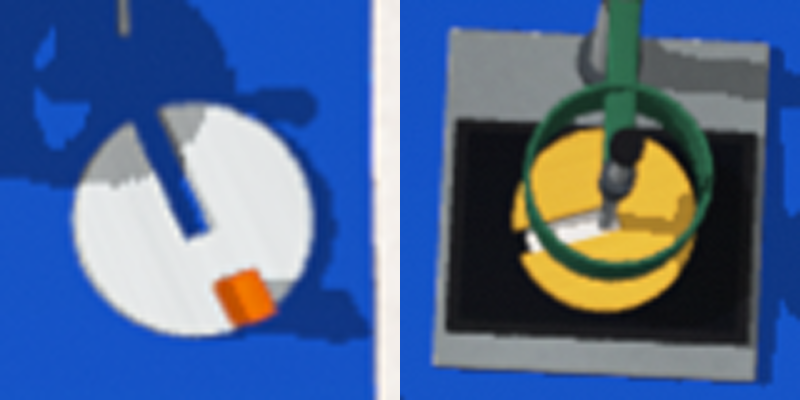

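The crop confirms that the left object is the aluminium disc with the orange handle: slot toward the upper left, mouth at about (150,110), handle at (245,297). On the right, the brass slot opens left and slightly toward the robot, about 103° in world yaw.

The new slot must therefore point between -137° and -17°. I'll load it at about -40°, clear of the column. Next I'll plan the poses and check the wrist ranges.

```bash
cat >> h.py <<'E'
STEM=np.array([643.7,-55.9])
def pose(cx,cy,z,yaw,lean,gx=-53,gz=42,back=0):
    """TCP pose so that the grasp point is at (gx,0,gz) of a weight at (cx,cy,z), slot yaw deg; back = mm withdrawn along tool z"""
    t=np.radians(yaw); L=np.radians(lean); d=np.array([np.cos(t),np.sin(t),0]); up=np.array([0,0,1.])
    zt=np.sin(L)*d-np.cos(L)*up; xt=np.cos(L)*d+np.sin(L)*up; yt=np.cross(zt,xt)
    return np.array([cx,cy,z])+gx*d+gz*up-(54+back)*zt, np.c_[xt,yt,zt]
def cur(s=None):
    s=s or sense(); q=s["ee_rot"]; return np.array(s["eef_pos"]),R.from_quat(np.r_[q[1:],q[0]]).as_matrix()
def rel(p,M,p0,M0):
    return (M0.T@(p-p0)/10).round(2), np.degrees(R.from_matrix(M0.T@M).as_rotvec()).round(2)
E
python3 - <<'E'
from h import *
from scipy.optimize import least_squares
s=sense();p0,M0=cur(s)
fk=lambda q1,p,q4,q5,q6:(R.from_euler('z',q1)*R.from_euler('y',p)*R.from_euler('z',q4)*R.from_euler('y',q5)*R.from_euler('z',q6)).as_matrix()
q=s["joints"]
A=fk(q[0],q[1]+q[2],q[3],q[4],q[5]).T@M0; print("const",R.from_matrix(A).as_rotvec())
W=(540.3,-354.1)
d=np.array([np.cos(np.radians(-40)),np.sin(np.radians(-40))])
for n,a in (("pre",(*W,3,22.5,50,-53,42,90)),("grasp",(*W,3,22.5,50)),("app",(*(STEM-95*d),85,-40,50)),("end",(*STEM,70,-40,50)),("end40",(*STEM,70,-40,40)),("end-30",(*STEM,70,-30,50))):
    p,M=pose(*a); q1=np.arctan2(*(p-100*M[:,2])[[1,0]])
    print(n,p.round(0),*rel(p,M,p0,M0))
    for pit in(1.5,1.9):
      for fl in(1,-1):
        MM=M@np.diag([fl,fl,1.]); sols=set()
        for g in [(0,.8,0),(3,.8,0),(0,.8,2),(-1,.8,-2)]:
            r=least_squares(lambda x:(fk(q1,pit,*x)@A-MM).ravel(),g)
            if r.cost<1e-6: sols.add(tuple(r.x.round(2)))
        print("  ",pit,fl,[x for x in sols if x[1]>0])
E
```

```text
const [-2.21170831e-16  2.41609931e-16  1.57079633e+00]
pre [ 389. -417.  138.] [27.23 -2.38 16.6 ] [ 3.43 49.91 -7.47]
   1.5 1 [(np.float64(0.85), np.float64(1.44), np.float64(0.2))]
   1.5 -1 [(np.float64(0.85), np.float64(1.44), np.float64(-2.94)), (np.float64(0.85), np.float64(1.44), np.float64(3.34))]
   1.9 1 [(np.float64(0.93), np.float64(1.19), np.float64(-0.12))]
   1.9 -1 [(np.float64(0.93), np.float64(1.19), np.float64(-3.26)), (np.float64(0.93), np.float64(1.19), np.float64(3.02))]
grasp [ 453. -390.   80.] [34.06 -3.33 22.39] [ 3.43 49.91 -7.47]
   1.5 1 [(np.float64(0.83), np.float64(1.36), np.float64(0.28))]
   1.5 -1 [(np.float64(0.83), np.float64(1.36), np.float64(-2.86)), (np.float64(0.83), np.float64(1.36), np.float64(3.42))]
   1.9 1 [(np.float64(0.94), np.float64(1.1), np.float64(-0.05))]
   1.9 -1 [(np.float64(0.94), np.float64(1.1), np.float64(3.1)), (np.float64(0.94), np.float64(1.1), np.float64(-3.19))]
app [499.  66. 162.] [ 49.92 -46.33  14.23] [-23.79  46.09  50.91]
   1.5 1 [(np.float64(-0.75), np.float64(1.16), np.float64(2.66)), (np.float64(-0.75), np.
[... 1473 characters left out ...]
loat64(-0.44)), (np.float64(5.62), np.float64(0.82), np.float64(-0.44))]
end-30 [562.  -9. 147.] [ 54.18 -37.53  15.72] [-19.45  47.4   41.6 ]
   1.5 1 [(np.float64(-0.55), np.float64(0.94), np.float64(-3.96)), (np.float64(-0.55), np.float64(0.94), np.float64(2.32))]
   1.5 -1 [(np.float64(5.73), np.float64(0.94), np.float64(-0.82)), (np.float64(-0.55), np.float64(0.94), np.float64(-0.82)), (np.float64(-0.55), np.float64(0.94), np.float64(5.46))]
   1.9 1 [(np.float64(-0.81), np.float64(0.62), np.float64(-3.6)), (np.float64(-0.81), np.float64(0.62), np.float64(2.68))]
   1.9 -1 [(np.float64(5.47), np.float64(0.62), np.float64(-0.46)), (np.float64(-0.81), np.float64(0.62), np.float64(-0.46))]
```

```bash
python3 - <<'E'
from h import *
p0,M0=cur()
for b in(90,0): 
    p,M=pose(540.3,-354.1,3,22.5,43,gx=-57,back=b); print(p,*rel(p,M,p0,M0))
E
```

```text
[ 396.90672369 -413.4954398   150.31493303] [28.04 -2.49 15.33] [ 2.95 42.92 -7.6 ]
[ 453.61431304 -390.0063872    84.49309989] [34.11 -3.33 21.91] [ 2.95 42.92 -7.6 ]
```

>>> step_arm([
  {"offset": [28.04,-2.49,15.33],"rot": [2.95,42.92,-7.6],"gripper": 5},
  {"offset": [28.04,-2.49,15.33],"rot": [2.95,42.92,-7.6],"gripper": 5},
  {"offset": [28.04,-2.49,15.33],"rot": [2.95,42.92,-7.6],"gripper": 5},
  {"offset": [28.04,-2.49,15.33],"rot": [2.95,42.92,-7.6],"gripper": 5},
  {"offset": [28.04,-2.49,15.33],"rot": [2.95,42.92,-7.6],"gripper": 5},
  {"offset": [28.04,-2.49,15.33],"rot": [2.95,42.92,-7.6],"gripper": 5},
  {"offset": [28.04,-2.49,15.33],"rot": [2.95,42.92,-7.6],"gripper": 5},
  {"offset": [28.04,-2.49,15.33],"rot": [2.95,42.92,-7.6],"gripper": 5},
  {"offset": [28.04,-2.49,15.33],"rot": [2.95,42.92,-7.6],"gripper": 5},
  {"offset": [28.04,-2.49,15.33],"rot": [2.95,42.92,-7.6],"gripper": 5},
  {"offset": [28.04,-2.49,15.33],"rot": [2.95,42.92,-7.6],"gripper": 5},
  {"offset": [28.04,-2.49,15.33],"rot": [2.95,42.92,-7.6],"gripper": 5},
])

```text
time_s: 1.4
eef_pos: [396.4, -414.3, 151.1]
ee_rot: [-0.071, 0.913, 0.181, 0.36]
force: [0.7, 0.5, 0.2]
grip_width: 0.584
grip_force: 0.0
```

```bash
python3 - <<'E'
from h import *
s=sense();p0,M0=cur(s); print(s["time_s"],p0,s["joints"],s["grip_width"],s["force"])
for b in(90,0): 
    p,M=pose(540.3,-354.1,3,22.5,43,gx=-57,back=b); print(p,*rel(p,M,p0,M0))
# fit arm: shoulder height h, upper a, forearm f, tool w
c=capture("top");d=capture("side")
A=cv2.resize(c["color"][130:240,350:460,::-1],(400,400),interpolation=2);B=cv2.resize(d["color"][130:240,260:370,::-1],(400,400),interpolation=2)
cv2.imwrite("pics/pre.png",np.hstack([A,B]))
E
```

```text
1.4 [ 396.44074057 -414.25359494  151.10348839] [-1.24046182  0.59013758  1.66395619  0.85405898  1.12592355 -0.54254721] 0.5835969283389952 [0.65899655 0.47096574 0.18329823]
[ 396.90672369 -413.4954398   150.31493303] [-0.   -0.05  0.11] [0.11 0.02 0.02]
[ 453.61431304 -390.0063872    84.49309989] [ 0.   -0.07  9.11] [0.11 0.02 0.02]
```

View pics/pre.png

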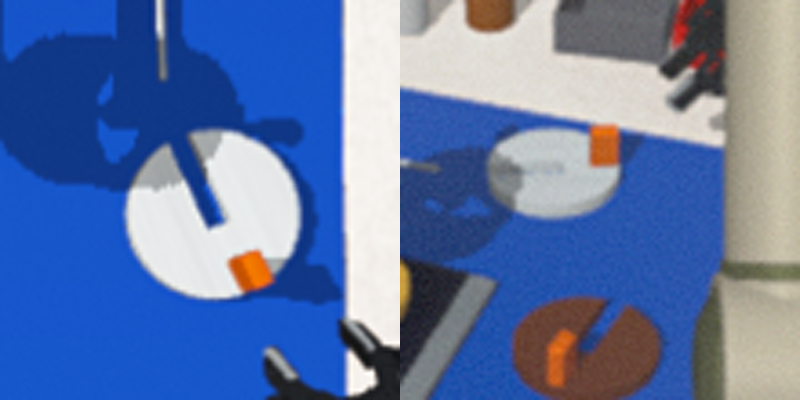

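The crop shows the fingers at (280,365) and (355,335), straddling the weight's axis and aimed at the orange handle at (250,272). I'll advance and grip.

>>> step_arm([
  {"offset": [0,-0.04,4.5],"rot": [0.1,0,0],"gripper": 5},
  {"offset": [0,-0.07,7.5],"rot": [0.1,0,0],"gripper": 5},
  {"offset": [0,-0.07,9.1],"rot": [0.1,0,0],"gripper": 5},
  {"offset": [0,-0.07,9.1],"rot": [0.1,0,0],"gripper": 5},
  {"offset": [0,-0.07,9.1],"rot": [0.1,0,0],"gripper": 0},
  {"offset": [0,-0.07,9.1],"rot": [0.1,0,0],"gripper": 0},
  {"offset": [0,-0.07,9.1],"rot": [0.1,0,0],"gripper": 0},
  {"offset": [0,-0.07,9.1],"rot": [0.1,0,0],"gripper": 0},
  {"offset": [0,-0.07,9.1],"rot": [0.1,0,0],"gripper": 0},
  {"offset": [0,-0.07,9.1],"rot": [0.1,0,0],"gripper": 0},
], squeeze=100)

```text
time_s: 2.5
eef_pos: [453.6, -390.5, 85.4]
ee_rot: [-0.071, 0.912, 0.182, 0.36]
force: [-4.4, -2.0, 7.1]
grip_width: 0.166
grip_force: 98.3
```

```bash
python3 - <<'E'
from h import *
s=sense();p0,M0=cur(s); print(s["time_s"],p0,s["joints"],s["grip_width"],s["grip_force"],s["force"],s["wrist_torque"])
print((p0+54*M0[:,2]).round(1))
print("lift", (M0.T@[0,0,10]).round(2))
J=np.array([[-1.54041662,.313409724,1.49838701,0,1.33100385,-.22341227],[-1.24046182,.59013758,1.66395619,.85405898,1.12592355,-.54254721],s["joints"]])
T=np.array([[131.794,-508.029,303.374],[396.44,-414.254,151.103],p0])
from scipy.optimize import least_squares
Rz=lambda a:R.from_euler('z',a).as_matrix();Ry=lambda a:R.from_euler('y',a).as_matrix()
def fk(q,x):
    h,a,f,w,lat=x
    M=Rz(q[0]);A=M@Ry(q[1]);B=A@Ry(q[2]);C=B@Rz(q[3])@Ry(q[4])
    return M@[0,lat,h]+A@[0,0,a]+B@[0,0,f]+C@[0,0,w], C@Rz(q[5]+np.pi/2)
for i in range(3): print(fk(J[i],[0]*5)[1].round(3).tolist() if i else "")
print(M0.round(3).tolist())
r=least_squares(lambda x:np.ravel([fk(j,x)[0]-t for j,t in zip(J,T)]),[300,400,350,150,100]); print(r.x.round(1),r.fun.round(1))
E
```

```text
2.5 [ 453.63188324 -390.48889879   85.40766009] [-1.12465689  0.72390458  1.64214457  0.95194348  0.9903012  -0.58343761] 0.1655121391013944 98.27411413192749 [-4.40927745 -1.96471631  7.14000011] [0.0636684  0.30513675 0.16136972]
[ 487.7 -376.5   45.9]
lift [ 6.82  0.02 -7.31]

[[0.676, 0.382, 0.631], [0.28, -0.924, 0.259], [0.682, 0.002, -0.732]]
[[0.675, 0.383, 0.631], [0.281, -0.924, 0.26], [0.682, 0.002, -0.731]]
[[0.675, 0.383, 0.631], [0.281, -0.924, 0.26], [0.682, 0.002, -0.731]]
[214.4 390.5 402.1 184.6 115.4] [-0.9  1.1  1.9  0.8 -1.  -1.2 -0.   1.  -0.6]
```

```bash
cat > ik.py <<'E'
from h import *
from scipy.optimize import least_squares
X=[214.4,390.5,402.1,184.6,115.4]
LO=np.array([-2.94,-.97,.19,-1.23,.02,-2.88]);HI=np.array([2.94,2.17,2.56,4.37,3.11,2.88])
Rz=lambda a:R.from_euler('z',a).as_matrix();Ry=lambda a:R.from_euler('y',a).as_matrix()
def fk(q):
    h,a,f,w,lat=X
    M=Rz(q[0]);A=M@Ry(q[1]);B=A@Ry(q[2]);C=B@Rz(q[3])@Ry(q[4])
    return M@[0,lat,h]+A@[0,0,a]+B@[0,0,f]+C@[0,0,w], C@Rz(q[5]+np.pi/2)
def ik(p,M,g):
    r=least_squares(lambda q:np.r_[(fk(q)[0]-p)/100,(fk(q)[1]-M).ravel()],g); return r.x,r.cost
E
python3 - <<'E'
from ik import *
for yaw in(-25,-30,-35,-40):
    d=np.array([np.cos(np.radians(yaw)),np.sin(np.radians(yaw))])
    for n,a in(("high",(*(STEM-100*d),130)),("app",(*(STEM-100*d),80)),("end",(*STEM,62)),("out",(*STEM,62))):
        p,M=pose(*a,yaw,43,gx=-57,gz=42.9,back=100 if n=="out" else 0)
        x,c=ik(p,M,[-.2,.8,1.5,-.7,1,2.2]); print(yaw,n,p.round(0),x.round(2),round(c,5),"OK" if ((x>LO)&(x<HI)).all() else "BAD")
E
```

```text
-25 high [468.  26. 212.] [-0.1   0.09  2.17 -0.97  0.27  2.77] 0.0 OK
-25 app [468.  26. 162.] [-0.1   0.2   2.22 -1.54  0.22  3.36] 0.0 BAD
-25 end [559. -16. 144.] [-0.18  0.41  1.98 -1.46  0.18  3.22] 0.0 BAD
-25 out [497.  13. 218.] [-0.13  0.14  2.1  -0.87  0.27  2.65] 0.0 OK
-30 high [476.  41. 212.] [-0.03  0.13  2.12 -1.04  0.38  2.96] 0.0 BAD
-30 app [476.  41. 162.] [-0.03  0.24  2.16 -1.41  0.33  3.35] 0.0 BAD
-30 end [562.  -9. 144.] [-0.14  0.43  1.94 -1.37  0.27  3.23] 0.0 BAD
-30 out [503.  25. 218.] [-0.07  0.18  2.05 -0.97  0.37  2.85] 0.0 OK
-35 high [485.  55. 212.] [ 0.03  0.18  2.06 -1.06  0.49  3.07] 0.0 BAD
-35 app [485.  55. 162.] [ 0.03  0.28  2.1  -1.32  0.44  3.36] 0.0 BAD
-35 end [567.  -2. 144.] [-0.1   0.46  1.91 -1.3   0.35  3.25] 0.0 BAD
-35 out [511.  37. 218.] [-0.02  0.22  2.   -1.01  0.47  2.99] 0.0 BAD
-40 high [495.  69. 212.] [ 0.08  0.24  1.99 -1.04  0.59  3.16] 0.0 BAD
-40 app [495.  69. 162.] [ 0.08  0.33  2.03 -1.23  0.54  3.38] 0.0 BAD
-40 end [572.   4. 144.] [-0.06  0.48  1.86 -1.24  0.44  3.27] 0.0 BAD
-40 out [520.  48. 218.] [ 0.03  0.27  1.94 -1.01  0.57  3.08] 0.0 BAD
```

>>> step_arm([
  {"offset": [0.7,0,-0.7],"rot": [0,0,0],"gripper": 0},
  {"offset": [2.05,0,-2.2],"rot": [0,0,0],"gripper": 0},
  {"offset": [4.8,0,-5.1],"rot": [0,0,0],"gripper": 0},
  {"offset": [8.2,0,-8.8],"rot": [0,0,0],"gripper": 0},
  {"offset": [8.2,0,-8.8],"rot": [0,0,0],"gripper": 0},
  {"offset": [8.2,0,-8.8],"rot": [0,0,0],"gripper": 0},
])

```text
time_s: 3.1
eef_pos: [453.8, -389.3, 205.0]
ee_rot: [-0.071, 0.913, 0.182, 0.359]
force: [-0.3, 1.0, -3.1]
grip_width: 0.169
grip_force: 98.0
```

```bash
python3 - <<'E'
from ik import *
F=np.diag([-1.,-1,1]); mid=lambda x:np.min(np.minimum(x-LO,HI-x)[3:])
for lean in(38,40,43,47):
    p,M=pose(540.3,-354.1,3,22.5,lean,gx=-57,gz=42.9); x,c=ik(p,M@F,[-1.1,.7,1.6,.95,1,2.56]); print("grasp",lean,x.round(2),round(c,5),round(mid(x),2))
    for yaw in(-30,-40,-50,-60,-75,-90):
        d=np.array([np.cos(np.radians(yaw)),np.sin(np.radians(yaw))]); o=[]
        for n,a in(("high",(*(STEM-100*d),130)),("app",(*(STEM-100*d),80)),("end",(*STEM,62)),("out",(*STEM,62))):
            p,M=pose(*a,yaw,lean,gx=-57,gz=42.9,back=100 if n=="out" else 0)
            x,c=ik(p,M@F,[0,.4,1.9,-1.1,.5,0]); o.append((round(mid(x),2) if c<1e-4 else 'x', x[3:].round(2).tolist()))
        print(lean,yaw,o)
E
```

```text
grasp 38 [-1.1   0.71  1.62  0.85  0.95  2.66] 0.0 0.22
38 -30 [(np.float64(0.41), [-0.74, 0.43, -0.49]), (np.float64(0.21), [-1.02, 0.34, -0.19]), (np.float64(0.27), [-0.9, 0.29, -0.39]), (np.float64(0.42), [-0.65, 0.44, -0.62])]
38 -40 [(np.float64(0.39), [-0.84, 0.61, -0.19]), (np.float64(0.23), [-1.0, 0.53, -0.0]), (np.float64(0.28), [-0.95, 0.45, -0.16]), (np.float64(0.45), [-0.78, 0.6, -0.31])]
38 -50 [(np.float64(0.4), [-0.83, 0.78, -0.02]), (np.float64(0.3), [-0.93, 0.71, 0.12]), (np.float64(0.3), [-0.93, 0.61, -0.02]), (np.float64(0.43), [-0.8, 0.77, -0.11])]
38 -60 [(np.float64(0.44), [-0.79, 0.96, 0.1]), (np.float64(0.38), [-0.85, 0.88, 0.2]), (np.float64(0.35), [-0.88, 0.77, 0.09]), (np.float64(0.45), [-0.78, 0.94, 0.02])]
38 -75 [(np.float64(0.51), [-0.72, 1.21, 0.23]), (np.float64(0.49), [-0.74, 1.14, 0.3]), (np.float64(0.44), [-0.79, 1.01, 0.22]), (np.float64(0.51), [-0.72, 1.18, 0.17])]
38 -90 [(np.float64(0.58), [-0.65, 1.47, 0.33]), (np.float64(0.57), [-0.66, 1.4, 0.39]), (np.float64(0.52), [-0.71, 1.24, 0.34]), (np.float64(0.57), [-0.66, 1.43, 0.29])]
grasp 40 [-1.
[... 2545 characters left out ...]
-1.21, 0.57, 0.15])]
47 -50 [(np.float64(0.13), [-1.1, 0.8, 0.25]), (np.float64(0.02), [-1.21, 0.75, 0.41]), (np.float64(-0.05), [-1.28, 0.63, 0.34]), (np.float64(0.13), [-1.1, 0.77, 0.21])]
47 -60 [(np.float64(0.23), [-1.0, 0.98, 0.3]), (np.float64(0.16), [-1.07, 0.93, 0.41]), (np.float64(0.09), [-1.14, 0.8, 0.35]), (np.float64(0.22), [-1.01, 0.95, 0.27])]
47 -75 [(np.float64(0.35), [-0.88, 1.25, 0.35]), (np.float64(0.32), [-0.91, 1.19, 0.43]), (np.float64(0.25), [-0.98, 1.05, 0.38]), (np.float64(0.34), [-0.89, 1.22, 0.33])]
47 -90 [(np.float64(0.44), [-0.79, 1.53, 0.38]), (np.float64(0.43), [-0.8, 1.47, 0.45]), (np.float64(0.37), [-0.86, 1.3, 0.43]), (np.float64(0.43), [-0.8, 1.49, 0.37])]
```

The joint model says this hand orientation would run the last joint out of range at the press. The same grip turned half a turn works well with the slot at about -65°. I'll set the weight back down and regrip it flipped.

>>> step_arm([
  {"offset": [-3.4,0,3.7],"rot": [0,0,0],"gripper": 0},
  {"offset": [-6.2,0,6.6],"rot": [0,0,0],"gripper": 0},
  {"offset": [-7.6,0,8.15],"rot": [0,0,0],"gripper": 0},
  {"offset": [-8.2,0,8.8],"rot": [0,0,0],"gripper": 0},
  {"offset": [-8.2,0,8.8],"rot": [0,0,0],"gripper": 0},
  {"offset": [-8.2,0,8.8],"rot": [0,0,0],"gripper": 5},
  {"offset": [-8.2,0,8.8],"rot": [0,0,0],"gripper": 5},
  {"offset": [-8.2,0,8.8],"rot": [0,0,0],"gripper": 5},
  {"offset": [-8.2,0,8.8],"rot": [0,0,0],"gripper": 5},
  {"offset": [-8.2,0,4.3],"rot": [0,0,0],"gripper": 5},
  {"offset": [-8.2,0,-0.2],"rot": [0,0,0],"gripper": 5},
  {"offset": [-8.2,0,-0.2],"rot": [0,0,0],"gripper": 5},
])

```text
time_s: 4.3
eef_pos: [395.7, -415.7, 153.4]
ee_rot: [-0.068, 0.913, 0.182, 0.36]
force: [-0.6, -0.2, -1.0]
grip_width: 0.585
grip_force: 0.0
```

>>> step_arm([
  {"offset": [0,0,0],"rot": [0,0,-15],"gripper": 5},
  {"offset": [0,0,0],"rot": [0,0,-30],"gripper": 5},
  {"offset": [0,0,0],"rot": [0,0,-45],"gripper": 5},
  {"offset": [0,0,0],"rot": [0,0,-60],"gripper": 5},
  {"offset": [0,0,0],"rot": [0,0,-75],"gripper": 5},
  {"offset": [0,0,0],"rot": [0,0,-90],"gripper": 5},
  {"offset": [0,0,0],"rot": [0,0,-90],"gripper": 5},
  {"offset": [0,0,0],"rot": [0,0,-90],"gripper": 5},
  {"offset": [0,0,0],"rot": [0,0,-90],"gripper": 5},
  {"offset": [0,0,0],"rot": [0,0,-90],"gripper": 5},
  {"offset": [0,0,0],"rot": [0,0,-90],"gripper": 5},
  {"offset": [0,0,0],"rot": [0,0,-90],"gripper": 5},
])

```text
time_s: 5.5
eef_pos: [397.6, -412.5, 149.2]
ee_rot: [0.203, 0.516, 0.774, 0.305]
force: [-0.6, -0.2, 0.4]
grip_width: 0.583
grip_force: 0.0
```

```bash
python3 - <<'E'
from h import *
s=sense(); print(s["time_s"],s["eef_pos"],s["joints"],s["grip_width"],s["force"])
E
```

```text
5.5 [ 397.63365851 -412.51061609  149.21998763] [-1.23720951  0.59304848  1.66526535  0.85467052  1.12487463 -2.11427721] 0.5834146666711199 [-0.63967882 -0.16184429  0.35165272]
```

The last joint turned the wrong way, to -2.11. It needs +270° from here.

>>> step_arm([
  {"offset": [0,0,0],"rot": [0,0,90],"gripper": 5},
  {"offset": [0,0,0],"rot": [0,0,90],"gripper": 5},
  {"offset": [0,0,0],"rot": [0,0,90],"gripper": 5},
  {"offset": [0,0,0],"rot": [0,0,90],"gripper": 5},
  {"offset": [0,0,0],"rot": [0,0,90],"gripper": 5},
  {"offset": [0,0,0],"rot": [0,0,90],"gripper": 5},
  {"offset": [0,0,0],"rot": [0,0,90],"gripper": 5},
  {"offset": [0,0,0],"rot": [0,0,90],"gripper": 5},
  {"offset": [0,0,0],"rot": [0,0,90],"gripper": 5},
  {"offset": [0,0,0],"rot": [0,0,90],"gripper": 5},
  {"offset": [0,0,0],"rot": [0,0,90],"gripper": 5},
])

```text
time_s: 6.6
eef_pos: [397.5, -412.6, 149.4]
ee_rot: [-0.074, 0.913, 0.178, 0.359]
force: [-0.5, -0.2, -0.6]
grip_width: 0.586
grip_force: 0.0
```

>>> step_arm([
  {"offset": [0,0,0],"rot": [0,0,90],"gripper": 5},
  {"offset": [0,0,0],"rot": [0,0,90],"gripper": 5},
  {"offset": [0,0,0],"rot": [0,0,90],"gripper": 5},
  {"offset": [0,0,0],"rot": [0,0,90],"gripper": 5},
  {"offset": [0,0,0],"rot": [0,0,90],"gripper": 5},
  {"offset": [0,0,0],"rot": [0,0,90],"gripper": 5},
  {"offset": [0,0,0],"rot": [0,0,90],"gripper": 5},
  {"offset": [0,0,0],"rot": [0,0,90],"gripper": 5},
  {"offset": [0,0,0],"rot": [0,0,90],"gripper": 5},
  {"offset": [0,0,0],"rot": [0,0,90],"gripper": 5},
  {"offset": [0,0,0],"rot": [0,0,90],"gripper": 5},
])

```text
time_s: 7.7
eef_pos: [397.6, -412.6, 149.4]
ee_rot: [-0.306, 0.772, -0.519, 0.202]
force: [-0.1, 0.2, 0.8]
grip_width: 0.585
grip_force: 0.0
```

>>> step_arm([
  {"offset": [0,0,0],"rot": [0,0,90],"gripper": 5},
  {"offset": [0,0,0],"rot": [0,0,90],"gripper": 5},
  {"offset": [0,0,0],"rot": [0,0,90],"gripper": 5},
  {"offset": [0,0,0],"rot": [0,0,90],"gripper": 5},
  {"offset": [0,0,0],"rot": [0,0,90],"gripper": 5},
  {"offset": [0,0,0],"rot": [0,0,90],"gripper": 5},
  {"offset": [0,0,0],"rot": [0,0,90],"gripper": 5},
  {"offset": [0,0,0],"rot": [0,0,90],"gripper": 5},
  {"offset": [0,0,0],"rot": [0,0,90],"gripper": 5},
  {"offset": [0,0,0],"rot": [0,0,90],"gripper": 5},
  {"offset": [0,0,0],"rot": [0,0,90],"gripper": 5},
])

```text
time_s: 8.8
eef_pos: [397.6, -412.6, 149.4]
ee_rot: [0.359, -0.178, 0.913, 0.074]
force: [0.2, 0.1, 0.8]
grip_width: 0.585
grip_force: 0.0
```

```bash
cat >> h.py <<'E'
F=np.diag([-1.,-1,1])
def disc(a,roi,z=17):
    from scipy.optimize import least_squares
    P=pts(a); H,S,V=cv2.split(cv2.cvtColor(a["color"],cv2.COLOR_RGB2HSV).astype(np.int32))
    r=np.zeros((420,560),bool); r[roi[1]:roi[3],roi[0]:roi[2]]=1
    m=r&(S<60)&(V>120)&(np.abs(P[...,2]-z)<12); m2=r&(H<20)&(S>130)&(V>120)
    cnt=max(cv2.findContours(m.astype(np.uint8),cv2.RETR_EXTERNAL,cv2.CHAIN_APPROX_NONE)[0],key=cv2.contourArea)
    W=onz(a,cv2.convexHull(cnt)[:,0].astype(float),z)[:,:2]
    f=least_squares(lambda q:np.hypot(*(W-q[:2]).T)-65,W.mean(0),loss="soft_l1",f_scale=2)
    h=onz(a,[np.argwhere(m2)[:,::-1].mean(0)],z+33)[0,:2]
    return f.x,np.std(f.fun),h,np.degrees(np.arctan2(*(f.x-h)[::-1])),np.hypot(*(f.x-h)),P[m]
E
python3 - <<'E'
from h import *
s=sense();p0,M0=cur(s); print(s["time_s"],p0,s["joints"])
c,e,h,yaw,r,_=disc(capture("top"),(378,155,440,220)); print(c,e,h,yaw,r)
p,M=pose(*c,3,yaw,43,gx=-57,gz=42.5,back=0); print(*rel(p,M@F,p0,M0))
E
```

```text
8.8 [ 397.55467541 -412.64491383  149.38580245] [-1.23742065  0.59279687  1.66511373  0.85453658  1.12497046  2.60625299]
[ 540.83314144 -350.26434319] 0.8775722516914776 [ 494.43850218 -368.08702679] 21.01447584403383 49.7002072725159
[-0.17  0.51  8.97] [ 1.13 -0.02  0.66]
```

>>> step_arm([
  {"offset": [-0.17,0.51,2],"rot": [1.1,0,0.7],"gripper": 5},
  {"offset": [-0.17,0.51,6],"rot": [1.1,0,0.7],"gripper": 5},
  {"offset": [-0.17,0.51,9],"rot": [1.1,0,0.7],"gripper": 5},
  {"offset": [-0.17,0.51,9],"rot": [1.1,0,0.7],"gripper": 5},
  {"offset": [-0.17,0.51,9],"rot": [1.1,0,0.7],"gripper": 0},
  {"offset": [-0.17,0.51,9],"rot": [1.1,0,0.7],"gripper": 0},
  {"offset": [-0.17,0.51,9],"rot": [1.1,0,0.7],"gripper": 0},
  {"offset": [-0.17,0.51,9],"rot": [1.1,0,0.7],"gripper": 0},
  {"offset": [-0.17,0.51,9],"rot": [1.1,0,0.7],"gripper": 0},
  {"offset": [-0.17,0.51,9],"rot": [1.1,0,0.7],"gripper": 0},
], squeeze=110)

```text
time_s: 9.85
eef_pos: [452.9, -385.2, 86.4]
ee_rot: [0.361, -0.173, 0.914, 0.064]
force: [-5.6, -2.2, 6.5]
grip_width: 0.161
grip_force: 108.3
```

```bash
python3 - <<'E'
from ik import *
s=sense();p0,M0=cur(s); print(s["time_s"],p0,s["joints"],s["grip_width"],s["grip_force"],s["force"])
g=p0+54*M0[:,2]; d=M0[:,2][:2]; yaw=np.degrees(np.arctan2(d[1],d[0])); lean=np.degrees(np.arccos(-M0[2,2])); print("grasp",g,yaw,lean)
print("lift", (M0.T@[0,0,12.7]).round(2))
# route : lifted weight z=130, then turn to yaw -65 at 110 behind the stem
for yw,x,y,z in((21,540,-352,130),(-20,480,-150,140),(-65,*(STEM-110*np.array([np.cos(np.radians(65)),-np.sin(np.radians(65))])),130)):
    p,M=pose(x,y,z,yw,43,gx=-57,gz=42.9); q,c=ik(p,M@F,s["joints"]); print(p.round(0),q.round(2),round(c,6))
E
```

```text
9.85 [ 452.87062255 -385.15474962   86.42566339] [-1.12121859  0.71028703  1.66754838  0.97266275  0.9658468   2.55363466] 0.16129168259893018 108.29952478408813 [-5.62960527 -2.20076836  6.46563411]
grasp [ 487.30923793 -372.0642796    46.9462844 ] 20.81230962586478 43.021342297491195
lift [-8.66 -0.09 -9.28]
[ 452. -386.  212.] [-1.12  0.51  1.61  0.85  1.13  2.8 ] 0.0
[ 392. -118.  222.] [-0.69 -0.16  2.38  0.86  0.3   3.63] 0.0
[558. 129. 212.] [ 0.24  0.54  1.56  2.27 -1.07  3.4 ] 0.0
```

Passing straight to the press orientation would exceed joint 6. The route that stays in range turns the held weight the long way, about +275°. I'll check that path with the fitted kinematics.

```bash
python3 - <<'E'
from ik import *
s=sense(); q0=s["joints"]
def path(wp,q,verb=1):
    ok=1
    for (g0,y0),(g1,y1) in zip(wp,wp[1:]):
        n=max(int(abs(y1-y0)/4),int(np.linalg.norm(np.subtract(g1,g0))/20),1)
        mx=0;mn=9
        for t in np.linspace(0,1,n+1)[1:]:
            g=np.array(g0)*(1-t)+np.array(g1)*t; y=y0*(1-t)+y1*t
            _,M=pose(0,0,0,y,43); x,c=ik(g-54*M[:,2],M@F,q); mx=max(mx,abs(x-q).max()); q=x
            mn=min(mn,np.minimum(x-LO,HI-x).min()); ok&=c<1e-4
        print(np.round(g1),y1,q.round(2),"maxstep %.2f margin %.2f"%(mx,mn),ok)
    return q
d=lambda y:np.array([np.cos(np.radians(y)),np.sin(np.radians(y))])
hi=[*(STEM-(110+57)*d(-65)),173]
for c in([400,-250,290],[430,-220,290],[450,-180,300]):
  print(c); path([([487,-372,47],21),([487,-372,100],21),(c,60),(c,140),(c,220),([*hi[:2],290],295),(hi,295),([*hi[:2],120],295),([*(STEM-57*d(-65)),117],295)],q0)
E
```

```text
[400, -250, 290]
[ 487 -372  100] 21 [-1.12  0.62  1.66  0.91  1.03  2.67] maxstep 0.06 margin 0.21 1
[ 400 -250  290] 60 [-1.12  0.28  1.6   0.61  1.71  2.49] maxstep 0.06 margin 0.22 1
[ 400 -250  290] 140 [-0.78  0.62  1.12 -0.06  2.15  1.48] maxstep 0.06 margin 0.43 1
[ 400 -250  290] 220 [-0.48  0.38  1.47 -0.68  1.62  0.47] maxstep 0.06 margin 0.55 1
[573.  95. 290.] 295 [ 0.24  0.42  1.42 -0.78  1.24  0.05] maxstep 0.05 margin 0.45 1
[573.  95. 173.] 295 [ 0.24  0.54  1.56 -0.87  1.07  0.25] maxstep 0.04 margin 0.36 1
[573.  95. 120.] 295 [ 0.24  0.61  1.6  -0.92  1.    0.35] maxstep 0.05 margin 0.31 1
[620.  -4. 117.] 295 [ 0.05  0.64  1.56 -0.96  0.88  0.23] maxstep 0.04 margin 0.27 1
[430, -220, 290]
[ 487 -372  100] 21 [-1.12  0.62  1.66  0.91  1.03  2.67] maxstep 0.06 margin 0.21 1
[ 430 -220  290] 60 [-1.03  0.28  1.61  0.64  1.66  2.55] maxstep 0.05 margin 0.22 1
[ 430 -220  290] 140 [-0.71  0.65  1.08 -0.01  2.17  1.56] maxstep 0.06 margin 0.37 1
[ 430 -220  290] 220 [-0.41  0.44  1.39 -0.66  1.68  0.52] maxstep 0.06 margin 0.57 1
[573.  95. 290.] 295 [ 0.24  0.42  1.4
[... 308 characters left out ...]
50, -180, 300]
[ 487 -372  100] 21 [-1.12  0.62  1.66  0.91  1.03  2.67] maxstep 0.06 margin 0.21 1
[ 450 -180  300] 60 [-0.95  0.24  1.64  0.67  1.63  2.62] maxstep 0.05 margin 0.22 1
[ 450 -180  300] 140 [-0.64  0.64  1.07  0.05  2.19  1.64] maxstep 0.06 margin 0.30 1
[ 450 -180  300] 220 [-0.33  0.47  1.33 -0.64  1.75  0.55] maxstep 0.06 margin 0.59 1
[573.  95. 290.] 295 [ 0.24  0.42  1.42 -0.78  1.24  0.05] maxstep 0.04 margin 0.45 1
[573.  95. 173.] 295 [ 0.24  0.54  1.56 -0.87  1.07  0.25] maxstep 0.04 margin 0.36 1
[573.  95. 120.] 295 [ 0.24  0.61  1.6  -0.92  1.    0.35] maxstep 0.05 margin 0.31 1
[620.  -4. 117.] 295 [ 0.05  0.64  1.56 -0.96  0.88  0.23] maxstep 0.04 margin 0.27 1
```

```bash
cat >> h.py <<'E'
def rows(g0,y0,g1,y1,n,hold=0,p0=None,M0=None):
    """n rows moving the grasp point/yaw linearly, in the tool axes of p0,M0; prints compact rows; yields end pose"""
    if p0 is None: p0,M0=cur()
    out=[]
    for t in list(np.linspace(0,1,n+1)[1:])+[1]*hold:
        y=y0*(1-t)+y1*t; g=np.array(g0)*(1-t)+np.array(g1)*t
        Rw=R.from_euler('z',y-y0,degrees=True).as_matrix()
        M=Rw@M0; p=g-54*M[:,2]+0; o,r=rel(p,M,p0,M0)
        out.append('{"offset": %s, "rot": %s}'%(o.round(1).tolist(),r.round(1).tolist()))
    print(",\n".join(out))
E
python3 - <<'E'
from h import *
p0,M0=cur(); g=p0+54*M0[:,2]
rows(g,0,[487,-372,100],0,3)
print()
rows(g,0,[400,-250,290],40,9,0)
E
```

```text
{"offset": [-1.2, -0.0, -1.3], "rot": [0.0, 0.0, 0.0]},
{"offset": [-2.4, -0.0, -2.6], "rot": [0.0, 0.0, 0.0]},
{"offset": [-3.6, -0.0, -3.9], "rot": [0.0, 0.0, 0.0]}

{"offset": [-1.6, 1.3, -2.3], "rot": [-3.0, -0.0, -3.2]},
{"offset": [-3.1, 2.6, -4.5], "rot": [-6.1, -0.1, -6.5]},
{"offset": [-4.7, 3.9, -6.7], "rot": [-9.1, -0.1, -9.8]},
{"offset": [-6.3, 5.3, -8.9], "rot": [-12.1, -0.1, -13.0]},
{"offset": [-7.9, 6.6, -11.1], "rot": [-15.2, -0.2, -16.2]},
{"offset": [-9.6, 7.9, -13.3], "rot": [-18.2, -0.2, -19.5]},
{"offset": [-11.2, 9.3, -15.5], "rot": [-21.2, -0.2, -22.8]},
{"offset": [-12.9, 10.6, -17.6], "rot": [-24.3, -0.2, -26.0]},
{"offset": [-14.5, 12.0, -19.8], "rot": [-27.3, -0.3, -29.2]}
```

>>> step_arm([
  {"offset": [-1.2,0,-1.3],"rot": [0,0,0],"gripper": 0},
  {"offset": [-2.4,0,-2.6],"rot": [0,0,0],"gripper": 0},
  {"offset": [-4.7,2.0,-5.7],"rot": [-3.0,0,-3.2],"gripper": 0},
  {"offset": [-5.7,4.0,-7.7],"rot": [-7,-0.1,-7.5],"gripper": 0},
  {"offset": [-6.9,5.5,-9.7],"rot": [-11,-0.1,-11.8],"gripper": 0},
  {"offset": [-8.2,6.8,-11.5],"rot": [-15.2,-0.2,-16.2],"gripper": 0},
  {"offset": [-9.6,7.9,-13.3],"rot": [-18.2,-0.2,-19.5],"gripper": 0},
  {"offset": [-11.2,9.3,-15.5],"rot": [-21.2,-0.2,-22.8],"gripper": 0},
  {"offset": [-12.9,10.6,-17.6],"rot": [-24.3,-0.2,-26.0],"gripper": 0},
  {"offset": [-14.5,12.0,-19.8],"rot": [-27.3,-0.3,-29.2],"gripper": 0},
  {"offset": [-14.5,12.0,-19.8],"rot": [-27.3,-0.3,-29.2],"gripper": 0},
])

```text
time_s: 10.95
eef_pos: [382.0, -281.5, 330.9]
ee_rot: [0.317, -0.476, 0.8, 0.183]
force: [1.1, -1.1, -4.5]
grip_width: 0.167
grip_force: 108.4
```

```bash
python3 - <<'E'
from h import *
s=sense();p0,M0=cur(s); g=p0+54*M0[:,2]; print(s["time_s"],g,np.degrees(np.arctan2(M0[1,2],M0[0,2])),s["joints"],s["wrist_torque"],s["force"])
c=[400,-250,290]
rows(g,0,c,80,11)
E
```

```text
10.95 [ 399.94143888 -249.46179015  291.36841246] 60.79412354569828 [-1.1139305   0.28809872  1.58975406  0.60196531  1.71844159  2.47307886] [-0.74531751  0.34283635 -0.02829642] [ 1.07834211 -1.06215285 -4.47238911]
{"offset": [-0.0, -0.5, 0.0], "rot": [-5.0, -0.1, -5.3]},
{"offset": [-0.0, -0.9, 0.1], "rot": [-9.9, -0.1, -10.7]},
{"offset": [-0.1, -1.4, 0.2], "rot": [-14.8, -0.2, -16.0]},
{"offset": [-0.3, -1.8, 0.3], "rot": [-19.8, -0.3, -21.3]},
{"offset": [-0.4, -2.2, 0.5], "rot": [-24.8, -0.3, -26.6]},
{"offset": [-0.6, -2.6, 0.7], "rot": [-29.7, -0.4, -32.0]},
{"offset": [-0.9, -2.9, 1.0], "rot": [-34.6, -0.5, -37.3]},
{"offset": [-1.1, -3.2, 1.2], "rot": [-39.6, -0.5, -42.6]},
{"offset": [-1.4, -3.4, 1.5], "rot": [-44.5, -0.6, -48.0]},
{"offset": [-1.7, -3.6, 1.8], "rot": [-49.5, -0.7, -53.3]},
{"offset": [-2.0, -3.7, 2.1], "rot": [-54.4, -0.7, -58.6]}
```

>>> step_arm([
  {"offset": [0,-0.5,0],"rot": [-5.0,-0.1,-5.3],"gripper": 0},
  {"offset": [0,-0.9,0.1],"rot": [-9.9,-0.1,-10.7],"gripper": 0},
  {"offset": [-0.1,-1.4,0.2],"rot": [-14.8,-0.2,-16.0],"gripper": 0},
  {"offset": [-0.3,-1.8,0.3],"rot": [-19.8,-0.3,-21.3],"gripper": 0},
  {"offset": [-0.4,-2.2,0.5],"rot": [-24.8,-0.3,-26.6],"gripper": 0},
  {"offset": [-0.6,-2.6,0.7],"rot": [-29.7,-0.4,-32.0],"gripper": 0},
  {"offset": [-0.9,-2.9,1.0],"rot": [-34.6,-0.5,-37.3],"gripper": 0},
  {"offset": [-1.1,-3.2,1.2],"rot": [-39.6,-0.5,-42.6],"gripper": 0},
  {"offset": [-1.4,-3.4,1.5],"rot": [-44.5,-0.6,-48.0],"gripper": 0},
  {"offset": [-1.7,-3.6,1.8],"rot": [-49.5,-0.7,-53.3],"gripper": 0},
  {"offset": [-2.0,-3.7,2.1],"rot": [-54.4,-0.7,-58.6],"gripper": 0},
  {"offset": [-2.0,-3.7,2.1],"rot": [-54.4,-0.7,-58.6],"gripper": 0},
])

```text
time_s: 12.15
eef_pos: [429.3, -273.5, 325.2]
ee_rot: [-0.127, 0.878, -0.305, -0.345]
force: [1.1, -0.4, -3.4]
grip_width: 0.166
grip_force: 108.4
```

>>> step_arm([
  {"offset": [0,-0.5,0],"rot": [-5.0,-0.1,-5.3],"gripper": 0},
  {"offset": [0,-0.9,0.1],"rot": [-9.9,-0.1,-10.7],"gripper": 0},
  {"offset": [-0.1,-1.4,0.2],"rot": [-14.8,-0.2,-16.0],"gripper": 0},
  {"offset": [-0.3,-1.8,0.3],"rot": [-19.8,-0.3,-21.3],"gripper": 0},
  {"offset": [-0.4,-2.2,0.5],"rot": [-24.8,-0.3,-26.6],"gripper": 0},
  {"offset": [-0.6,-2.6,0.7],"rot": [-29.7,-0.4,-32.0],"gripper": 0},
  {"offset": [-0.9,-2.9,1.0],"rot": [-34.6,-0.5,-37.3],"gripper": 0},
  {"offset": [-1.1,-3.2,1.2],"rot": [-39.6,-0.5,-42.6],"gripper": 0},
  {"offset": [-1.4,-3.4,1.5],"rot": [-44.5,-0.6,-48.0],"gripper": 0},
  {"offset": [-1.7,-3.6,1.8],"rot": [-49.5,-0.7,-53.3],"gripper": 0},
  {"offset": [-2.0,-3.7,2.1],"rot": [-54.4,-0.7,-58.6],"gripper": 0},
  {"offset": [-2.0,-3.7,2.1],"rot": [-54.4,-0.7,-58.6],"gripper": 0},
])

```text
time_s: 13.35
eef_pos: [428.4, -226.4, 324.8]
ee_rot: [0.121, 0.871, 0.33, -0.342]
force: [0.6, 0.5, -3.6]
grip_width: 0.165
grip_force: 108.5
```

```bash
python3 - <<'E'
from h import *
s=sense();p0,M0=cur(s); g=p0+54*M0[:,2]; y=np.degrees(np.arctan2(M0[1,2],M0[0,2]));print(s["time_s"],g,y,s["joints"],s["wrist_torque"],s["force"])
c=[556,132,290]
rows(g,0,c,-65-y,11)
E
```

```text
13.35 [ 400.47244431 -250.0542561   285.07211729] -139.74633488243964 [-0.48919842  0.3739754   1.48550153 -0.68038033  1.60131819  0.4507991 ] [ 0.51128618 -0.62909944 -0.0702772 ] [ 0.5850768   0.46337436 -3.64128462]
{"offset": [2.4, -2.1, -2.3], "rot": [-4.6, -0.1, -5.0]},
{"offset": [4.8, -4.2, -4.5], "rot": [-9.2, -0.2, -10.0]},
{"offset": [7.2, -6.3, -6.7], "rot": [-13.8, -0.3, -15.0]},
{"offset": [9.5, -8.4, -8.9], "rot": [-18.4, -0.4, -20.0]},
{"offset": [11.8, -10.5, -11.0], "rot": [-23.0, -0.5, -25.0]},
{"offset": [14.1, -12.5, -13.1], "rot": [-27.6, -0.6, -30.0]},
{"offset": [16.3, -14.5, -15.2], "rot": [-32.2, -0.7, -35.0]},
{"offset": [18.6, -16.5, -17.2], "rot": [-36.8, -0.8, -40.0]},
{"offset": [20.7, -18.4, -19.3], "rot": [-41.4, -0.8, -45.0]},
{"offset": [22.9, -20.3, -21.3], "rot": [-46.0, -0.9, -50.0]},
{"offset": [25.0, -22.1, -23.3], "rot": [-50.6, -1.0, -55.0]}
```

>>> step_arm([
  {"offset": [2.4,-2.1,-2.3],"rot": [-4.6,-0.1,-5.0],"gripper": 0},
  {"offset": [4.8,-4.2,-4.5],"rot": [-9.2,-0.2,-10.0],"gripper": 0},
  {"offset": [7.2,-6.3,-6.7],"rot": [-13.8,-0.3,-15.0],"gripper": 0},
  {"offset": [9.5,-8.4,-8.9],"rot": [-18.4,-0.4,-20.0],"gripper": 0},
  {"offset": [11.8,-10.5,-11.0],"rot": [-23.0,-0.5,-25.0],"gripper": 0},
  {"offset": [14.1,-12.5,-13.1],"rot": [-27.6,-0.6,-30.0],"gripper": 0},
  {"offset": [16.3,-14.5,-15.2],"rot": [-32.2,-0.7,-35.0],"gripper": 0},
  {"offset": [18.6,-16.5,-17.2],"rot": [-36.8,-0.8,-40.0],"gripper": 0},
  {"offset": [20.7,-18.4,-19.3],"rot": [-41.4,-0.8,-45.0],"gripper": 0},
  {"offset": [22.9,-20.3,-21.3],"rot": [-46.0,-0.9,-50.0],"gripper": 0},
  {"offset": [25.0,-22.1,-23.3],"rot": [-50.6,-1.0,-55.0],"gripper": 0},
  {"offset": [25.0,-22.1,-23.3],"rot": [-50.6,-1.0,-55.0],"gripper": 0},
])

```text
time_s: 14.55
eef_pos: [541.0, 166.4, 328.9]
ee_rot: [0.303, 0.492, 0.792, -0.197]
force: [-0.5, -1.2, -2.7]
grip_width: 0.164
grip_force: 108.5
```

```bash
python3 - <<'E'
from h import *
s=sense();p0,M0=cur(s); g=p0+54*M0[:,2]; y=np.degrees(np.arctan2(M0[1,2],M0[0,2]));print(s["time_s"],g,y,"lean",np.degrees(np.arccos(-M0[2,2])),s["joints"])
print("tool y z-comp",M0[2,1])
a=capture("top");b=capture("side")
A=cv2.resize(a["color"][80:220,210:350,::-1],(400,400),interpolation=2);B=cv2.resize(b["color"][90:270,190:370,::-1],(400,400),interpolation=2)
cv2.imwrite("pics/held.png",np.hstack([A,B]))
# tilt of the held disc: plane through silver depth points near expected centre
d=np.array([np.cos(np.radians(y)),np.sin(np.radians(y))]); c=g[:2]+57*d; print("exp centre",c)
for k in(a,b):
    P=pts(k); H,S,V=cv2.split(cv2.cvtColor(k["color"],cv2.COLOR_RGB2HSV).astype(np.int32))
    m=(S<60)&(V>110)&(np.hypot(P[...,0]-c[0],P[...,1]-c[1])<62)&(np.abs(P[...,2]-(g[2]-28))<25)
    Q=P[m]; 
    if len(Q)>50:
        z0=np.median(Q[:,2]); co,*_=np.linalg.lstsq(np.c_[Q[:,:2]-c,np.ones(len(Q))],Q[:,2],rcond=None); print(m.sum(),"top z at centre",co[2],"slope along d %.3f across %.3f"%(co[:2]@d,co[:2]@[-d[1],d[0]]), "mean",Q.mean(0))
E
```

```text
14.55 [556.46027934 133.44598944 289.0005186 ] -64.93412398769647 lean 42.419328898019494 [ 0.30891464  0.4126353   1.41747714 -0.76894464  1.29439945  0.06429537]
tool y z-comp -0.013829296694655269
exp centre [580.60890006  81.8141764 ]
1791 top z at centre 257.99035773702036 slope along d -0.021 across -0.015 mean [580.5096053   80.76280561 257.97901043]
```

View pics/held.png

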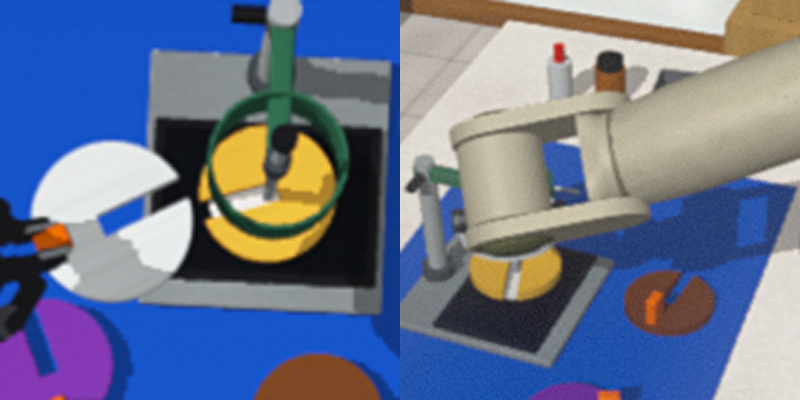

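The picture shows the weight held left of the press, with the slot mouth at about (185,190) facing the stem base at about (270,190). I'll measure it, level it and lower it beside the ring.

```bash
cat >> h.py <<'E'
def held(z0):
    """pose of the held disc from the top camera: slot yaw, centre of top face; z0 rough top height"""
    from scipy.optimize import least_squares
    a=capture("top"); p0,M0=cur(); y=np.arctan2(M0[1,2],M0[0,2]); d=np.array([np.cos(y),np.sin(y)]); c=(p0+54*M0[:,2])[:2]+57*d
    P=pts(a); H,S,V=cv2.split(cv2.cvtColor(a["color"],cv2.COLOR_RGB2HSV).astype(np.int32))
    m=(S<60)&(V>100)&(np.hypot(P[...,0]-c[0],P[...,1]-c[1])<72)&(np.abs(P[...,2]-z0)<12)
    m=cv2.morphologyEx(m.astype(np.uint8),cv2.MORPH_OPEN,np.ones((3,3)))>0
    Q=P[m&(np.hypot(P[...,0]-c[0],P[...,1]-c[1])<60)]; co,*_=np.linalg.lstsq(np.c_[Q[:,:2]-c,np.ones(len(Q))],Q[:,2],rcond=None)
    z=co[2]; cnt=np.vstack([k for k in cv2.findContours(m.astype(np.uint8),cv2.RETR_EXTERNAL,cv2.CHAIN_APPROX_NONE)[0] if len(k)>25])
    W=onz(a,cv2.convexHull(cnt)[:,0].astype(float),z)[:,:2]
    f=least_squares(lambda q:np.hypot(*(W-q[:2]).T)-65,c,loss="soft_l1",f_scale=1.5)
    n=np.array([-d[1],d[0]]); W2=onz(a,np.argwhere(~m)[:,::-1],z)[:,:2]-f.x
    u,v=W2@d,W2@n; k=(u>8)&(u<55)&(abs(v)<18); pf=np.polyfit(u[k],v[k],1)
    print("centre",f.x.round(1),"res %.2f"%np.std(f.fun),"top z %.1f"%z,"slope d %.3f n %.3f"%(co[:2]@d,co[:2]@n),"tool yaw %.2f"%np.degrees(y),"slot-yaw offset %.2f deg, slot lateral at centre %.1f"%(np.degrees(np.arctan(pf[0])),pf[1]),"vs expected",(f.x-c).round(1), k.sum())
    return f.x,z,d,n
E
python3 - <<'E'
from h import *
c,z,d,n=held(258)
p0,M0=cur()
t=np.radians(-65+.0); dd=np.array([np.cos(t),np.sin(t)])
_,M=pose(0,0,0,-65,43.6); M=M@F
C0=np.r_[c,z]; 
for zt in(200,94):
    C1=np.r_[STEM-150*dd,zt]; p=C1+M@M0.T@(p0-C0); print(zt,*rel(p,M,p0,M0))
E
```

```text
centre [579.8  77.3] res 0.38 top z 258.2 slope d -0.009 n -0.013 tool yaw -65.35 slot-yaw offset -0.89 deg, slot lateral at centre 1.1 vs expected [-0.  -1.1] 166
200 [4.32 0.26 4.18] [-0.22 -1.07  1.09]
94 [11.48  0.43 11.99] [-0.22 -1.07  1.09]
```

>>> step_arm([
  {"offset": [1.5,0.2,1.5],"rot": [-0.2,-0.5,1.0],"gripper": 0},
  {"offset": [4.3,0.3,4.2],"rot": [-0.2,-0.5,1.0],"gripper": 0},
  {"offset": [7.0,0.4,7.1],"rot": [-0.2,-0.5,1.0],"gripper": 0},
  {"offset": [9.5,0.4,9.8],"rot": [-0.2,-0.5,1.0],"gripper": 0},
  {"offset": [11.3,0.4,11.9],"rot": [-0.2,-0.5,1.0],"gripper": 0},
  {"offset": [11.3,0.4,11.9],"rot": [-0.2,-0.5,1.0],"gripper": 0},
  {"offset": [11.3,0.4,11.9],"rot": [-0.2,-0.5,1.0],"gripper": 0},
])

```text
time_s: 15.4
eef_pos: [541.4, 166.4, 166.8]
ee_rot: [0.31, 0.498, 0.785, -0.197]
force: [0.7, -0.2, -3.0]
grip_width: 0.167
grip_force: 108.4
```

```bash
python3 - <<'E'
from h import *
c,z,d,n=held(94)
p0,M0=cur(); s=sense();print(s["time_s"],s["joints"].round(2),s["force"])
v=STEM-c; print("to stem along d %.1f across %.1f"%(v@d,v@n))
a=capture("top");save(a,"low",(230,80,350,170),6)
# stem: brass outline again + column-side checks
print("px stem at z69,z100,z150",proj(a,[[*STEM,69],[*STEM,100],[*STEM,150]]).round(1).tolist())
E
```

```text
centre [581.1  79.1] res 0.46 top z 97.1 slope d 0.001 n 0.002 tool yaw -64.68 slot-yaw offset 0.37 deg, slot lateral at centre -0.6 vs expected [-0.7 -2.7] 123
15.45 [ 0.31  0.6   1.59 -0.9   1.05  0.38] [-4.69084210e-01 -1.54678311e-03 -2.42158382e+00]
to stem along d 148.8 across -1.2
px stem at z69,z100,z150 [[303.3, 147.3], [304.0, 145.0], [305.2, 141.0]]
```

View pics/low.png

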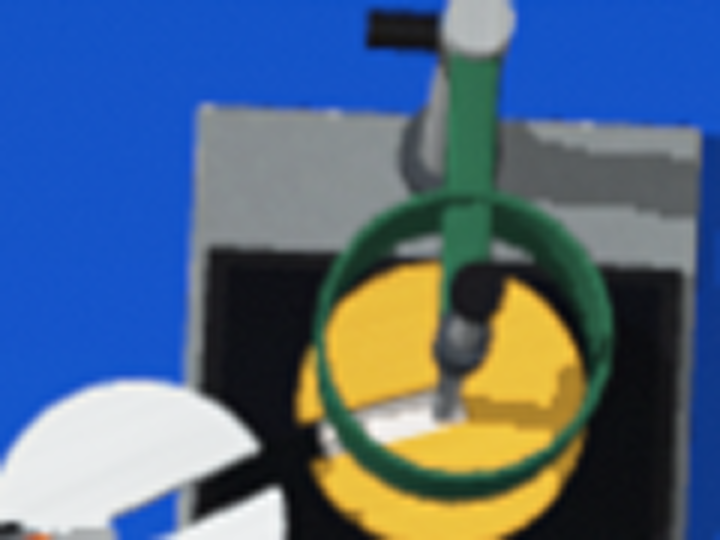

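The picture shows the weight clear of the ring, slot mouth at about (265,465) facing the stem foot at (445,412). The remaining error is 149 mm along the slot and 1 mm across. I'll slide until the stem is just inside the mouth, then check.

```bash
python3 - <<'E'
from h import *
p0,M0=cur(); y=np.arctan2(M0[1,2],M0[0,2]); d=np.array([np.cos(y),np.sin(y),0]);n=np.array([-d[1],d[0],0])
for l in(20,50,75,95): print(l,(M0.T@(l*d-.8*n-[0,0,4])/10).round(2))
E
```

```text
20 [-1.19 -0.08  1.66]
50 [-3.37 -0.07  3.71]
75 [-5.2  -0.06  5.42]
95 [-6.66 -0.06  6.79]
```

>>> step_arm([
  {"offset": [-1.2,-0.1,1.65],"rot": [0,0,0],"gripper": 0},
  {"offset": [-3.4,-0.1,3.7],"rot": [0,0,0],"gripper": 0},
  {"offset": [-5.2,-0.1,5.4],"rot": [0,0,0],"gripper": 0},
  {"offset": [-6.7,-0.1,6.8],"rot": [0,0,0],"gripper": 0},
  {"offset": [-6.7,-0.1,6.8],"rot": [0,0,0],"gripper": 0},
  {"offset": [-6.7,-0.1,6.8],"rot": [0,0,0],"gripper": 0},
])

```text
time_s: 16.1
eef_pos: [581.0, 80.5, 163.4]
ee_rot: [0.311, 0.498, 0.785, -0.196]
force: [0.5, -0.3, -2.8]
grip_width: 0.165
grip_force: 108.4
```

```bash
python3 - <<'E'
from h import *
c,z,d,n=held(93)
p0,M0=cur(); s=sense();print(s["time_s"],s["joints"].round(2),s["force"],s["wrist_torque"])
v=STEM-c; print("to stem along d %.1f across %.1f"%(v@d,v@n))
a=capture("top");b=capture("side")
A=cv2.resize(a["color"][105:185,255:335,::-1],(400,400),interpolation=2);B=cv2.resize(b["color"][140:260,190:310,::-1],(400,400),interpolation=2)
cv2.imwrite("pics/ins.png",np.hstack([A,B]))
D=np.r_[d,0];N=np.r_[n,0]
for l in(25,45,56): print(l,(M0.T@(l*D)/10).round(2))
E
```

```text
centre [620.5  -6.2] res 0.67 top z 93.7 slope d -0.001 n 0.010 tool yaw -64.63 slot-yaw offset 4.25 deg, slot lateral at centre -3.6 vs expected [-0.6 -2.4] 150
16.15 [ 0.14  0.61  1.59 -0.95  0.94  0.29] [-0.23688786  0.06116171 -3.2941023 ] [ 0.69808185  0.34913443 -0.00880812]
to stem along d 54.8 across -0.3
25 [-1.82  0.    1.71]
45 [-3.28  0.    3.08]
56 [-4.09  0.    3.83]
```

View pics/ins.png

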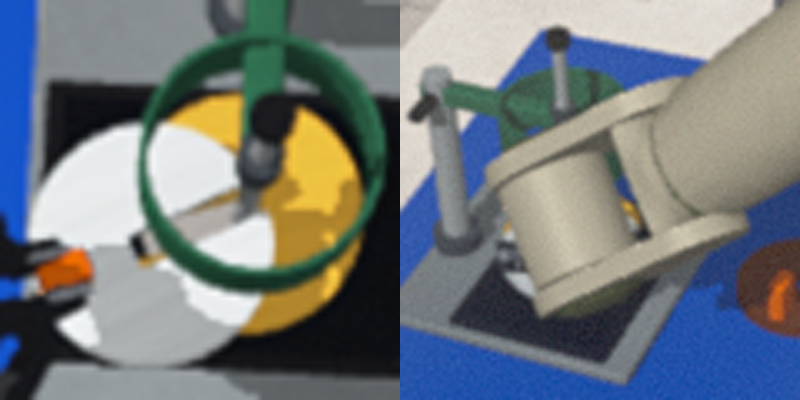

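The stem, at (245,205) in the left half, is in the slot mouth and about centred; nothing is touching. Sliding home.

>>> step_arm([
  {"offset": [-1.1,0,1.05],"rot": [0,0,0],"gripper": 0},
  {"offset": [-2.2,0,2.05],"rot": [0,0,0],"gripper": 0},
  {"offset": [-3.1,0,2.95],"rot": [0,0,0],"gripper": 0},
  {"offset": [-3.7,0,3.5],"rot": [0,0,0],"gripper": 0},
  {"offset": [-4.1,0,3.85],"rot": [0,0,0],"gripper": 0},
  {"offset": [-4.1,0,3.85],"rot": [0,0,0],"gripper": 0},
  {"offset": [-4.1,0,3.85],"rot": [0,0,0],"gripper": 0},
])

```text
time_s: 16.95
eef_pos: [604.8, 29.9, 162.0]
ee_rot: [0.31, 0.497, 0.786, -0.197]
force: [0.1, -0.6, -3.0]
grip_width: 0.163
grip_force: 108.7
```

```bash
python3 - <<'E'
from h import *
c,z,d,n=held(93)
p0,M0=cur(); s=sense();print(s["time_s"],s["joints"].round(2),s["force"],s["wrist_torque"])
v=STEM-c; print("to stem along d %.1f across %.1f"%(v@d,v@n)); print("tool-based to stem", (STEM-(p0+54*M0[:,2])[:2]-57*d+[.6,2.4])@d,(STEM-(p0+54*M0[:,2])[:2]-57*d+[.6,2.4])@n)
print("down10",(M0.T@[0,0,-1]).round(3),"up/out",)
E
```

```text
centre [644.1 -56.5] res 2.81 top z 92.3 slope d -0.002 n -0.001 tool yaw -64.70 slot-yaw offset -5.84 deg, slot lateral at centre 5.3 vs expected [-0.8 -1.7] 159
17.0 [ 0.05  0.62  1.57 -0.96  0.88  0.22] [-0.6753227  -0.08939803 -3.04401706] [0.73844157 0.37447239 0.03387886]
to stem along d -0.7 across -0.1
tool-based to stem -1.4613952888840098 0.03095532929333388
down10 [0.683 0.001 0.73 ] up/out
```

>>> step_arm([
  {"offset": [0.3,0,0.3],"rot": [0,0,0],"gripper": 0},
  {"offset": [0.55,0,0.6],"rot": [0,0,0],"gripper": 0},
  {"offset": [0.75,0,0.8],"rot": [0,0,0],"gripper": 0},
  {"offset": [0.9,0,0.95],"rot": [0,0,0],"gripper": 0},
  {"offset": [1.0,0,1.1],"rot": [0,0,0],"gripper": 0},
  {"offset": [1.1,0,1.2],"rot": [0,0,0],"gripper": 0},
  {"offset": [1.1,0,1.2],"rot": [0,0,0],"gripper": 0},
])

```text
time_s: 17.7
eef_pos: [605.0, 29.6, 145.7]
ee_rot: [0.31, 0.497, 0.786, -0.197]
force: [-0.3, 1.2, -1.5]
grip_width: 0.164
grip_force: 108.7
```

```bash
python3 - <<'E'
from h import *
c,z,d,n=held(77)
s=sense();print(s["time_s"],s["force"],s["wrist_torque"])
a=capture("top");P=pts(a);H,S,V=cv2.split(cv2.cvtColor(a["color"],cv2.COLOR_RGB2HSV).astype(np.int32))
m=(H>12)&(H<32)&(S>110)&(V>110)&(np.hypot(P[...,0]-STEM[0],P[...,1]-STEM[1])<64);print("brass n",m.sum(),np.median(P[m][:,2]) if m.any() else 0)
E
```

```text
centre [644.3 -57.2] res 2.28 top z 76.1 slope d -0.006 n -0.001 tool yaw -64.71 slot-yaw offset -6.63 deg, slot lateral at centre 6.0 vs expected [-0.8 -1.9] 150
17.75 [-0.81278318  0.32738852 -1.8034007 ] [ 0.64433122  0.4108862  -0.14854743]
brass n 133 62.029529158843616
```

The hanger is nearly down and the wrist load has eased. I'll open and back straight out.

>>> step_arm([
  {"offset": [0.04,0,0.04],"rot": [0,0,0],"gripper": 0},
  {"offset": [0.04,0,0.04],"rot": [0,0,0],"gripper": 3.5},
  {"offset": [0.04,0,0.04],"rot": [0,0,0],"gripper": 3.5},
  {"offset": [0.04,0,0.04],"rot": [0,0,0],"gripper": 3.5},
  {"offset": [0.04,0,0.04],"rot": [0,0,0],"gripper": 3.5},
  {"offset": [0.04,0,-2],"rot": [0,0,0],"gripper": 3.5},
  {"offset": [0.04,0,-5],"rot": [0,0,0],"gripper": 3.5},
  {"offset": [0.04,0,-9],"rot": [0,0,0],"gripper": 3.5},
  {"offset": [0.04,0,-13],"rot": [0,0,0],"gripper": 3.5},
  {"offset": [0,0,-17],"rot": [0,0,0],"gripper": 3.5},
  {"offset": [0,0,-17],"rot": [0,0,0],"gripper": 3.5},
])

```text
time_s: 18.9
eef_pos: [555.3, 137.3, 274.2]
ee_rot: [0.313, 0.497, 0.786, -0.194]
force: [0.1, 0.5, -0.1]
grip_width: 0.412
grip_force: 0.0
```

```bash
python3 - <<'E'
from h import *
s=sense();print(s["time_s"],s["eef_pos"],s["force"])
a=capture("top");b=capture("side")
A=cv2.resize(a["color"][105:185,255:335,::-1],(400,400),interpolation=2);B=cv2.resize(b["color"][140:260,190:310,::-1],(400,400),interpolation=2)
cv2.imwrite("pics/done.png",np.hstack([A,B]))
P=pts(a);H,S,V=cv2.split(cv2.cvtColor(a["color"],cv2.COLOR_RGB2HSV).astype(np.int32))
k=np.hypot(P[...,0]-STEM[0],P[...,1]-STEM[1])
m=(S<60)&(V>100)&(k<66)&(abs(P[...,2]-75)<9)
Q=P[m];co,*_=np.linalg.lstsq(np.c_[Q[:,:2]-STEM,np.ones(len(Q))],Q[:,2],rcond=None);print("alu top",co,m.sum())
o=(H<14)&(S>150)&(V>120)&(k<75)
h=P[o&(P[...,2]>105)].mean(0);v=STEM-h[:2];print("handle",h,o.sum(),"yaw",np.degrees(np.arctan2(v[1],v[0])),np.hypot(*v))
E
```

```text
18.9 [555.28940001 137.3338     274.21986545] [ 0.13155874  0.54380085 -0.14043098]
alu top [-1.00071437e-04 -2.25882451e-03  7.45587253e+01] 1078
handle [621.6755334  -11.08166763 118.89066943] 32 yaw -63.82973818463241 49.93756146689688
```

View pics/done.png

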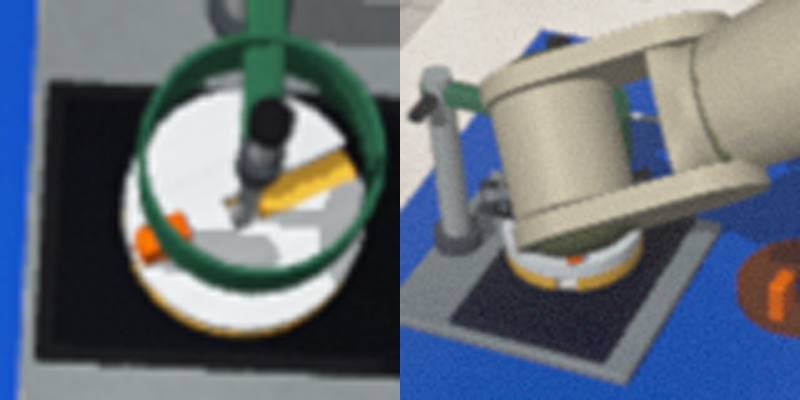

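The weight lies flat: its top is at 74.6 mm (75 expected with the hanger fully down) and it slopes under 0.3°. The stem, at (240,210), is at the slot's inner end. The slot opens at about -64°, and the brass slot notch still faces +y. The gripper is clear.

```bash
python3 -c "
from rig import *
print(finish_job())"
```

```text
the job is handed in; nothing more can be done
None
```

The orange-handled weight is on the hanger, flat on the brass weight with the stem home in its slot, about 167° from the brass slot, and the hanger is down; I handed the job in at about 19 s.

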